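Proof-test the friction hinge of a crimp die case

TASK

Check that the die case's lid still holds its angle: lift the lid by its black pull, without flinging it, to about 45 degrees open and let go of it completely for two seconds or so to see that it stays. Then rest the closed fingers on top of the yellow test roll and press straight down with a steady 7 N or so (never more than 12 N, so that the hinge is not forced) for about two seconds, and back away, leaving the lid standing at about 45 degrees and every loose part on the bench where it lies.

Things in the scene. Friction and masses are not known exactly. Their poses are not given: they have to be found in the camera images.
- case: grey steel die case bolted to the bench, 170 mm deep (x) by 240 mm wide (y) by 76 mm high, open on top, covered by the lid; origin at the centre of its underside on the bench; its x axis points from the front (pull side) to the hinge, y along the hinge, z up
- lid (a joint): opening angle of the blue lid in rad, 0 = shut flat, grows as the front edge rises, stop at 1.8. The lid is hinged along its far edge on a stiff friction hinge: it should stay where it is left. The lid starts shut or slightly ajar. The hinge resists turning with about 2.2 N m either way plus the weight of the lid (0.35 to 0.7 kg), so lifting at the pull takes 13 to 15 N; pressing down on the test roll at 45 degrees the hinge slips at about 16 N
- lid_hinge (a point): centre of the hinge line, 88 mm behind the case's origin (case +x) and 77 mm up; the line runs along the case's y. The lid is a 172 x 240 x 6 mm panel running forward from it, its underside in the plane of the hinge line; its own x axis points from the front edge to the hinge
- lid_pull (a point): centre of the black pull, an upright fin on the lid's front edge, 14 mm thick (along the hinge line), 26 mm high and 46 mm long, standing out 43 mm beyond the lid's edge with at least 25 mm free on both sides; 194 mm from the hinge line along the lid, 5 mm above the panel's underside plane and 40 mm to the -y side of the lid's middle. Pinched across its thickness it can pivot between the pads while it is raised on its arc
- test_roll: rigid yellow bar, 18 mm thick, 70 mm long along the hinge line, on stems at the lid's front edge. Origin at the stems' foot on the lid's top face, 160 mm from the hinge line, 60 mm to +y of the lid's middle; z along the stems, straight up with the lid at 45 degrees. The bar's axis is 16 to 31 mm along z, set differently each time and not told by the pose: find its top (9 mm above its axis) by touch
- die_a: steel crimp die, 50 x 30 x 34 mm, loose, to the left of the case; origin at the centre of its underside; leave alone
- die_b: steel crimp die, 50 x 30 x 34 mm, loose, to the right of the case; origin at the centre of its underside; leave alone
- housing: red plastic terminal housing, 30 x 45 x 20 mm, loose, in front of the case; origin at the centre of its underside; leave alone
- ferrule: brass ferrule sleeve, 22 mm diameter, 24 mm high, upright, loose, in front of the case; origin at the centre of its underside; leave alone
- spacer: white nylon spacer, 32 mm diameter, 18 mm high, loose, at the right of the case near the hinge; origin at the centre of its underside; leave alone
- driver: screwdriver, 190 mm long, lying loose to the left of the case; leave alone

How it is judged:
By the outcome, as a careful person would: the job done as asked, in the order asked, and still so for the second after the job is handed in, with the robot touching nothing.
It also fails if it takes over 64 s, if anything falls off the work surface, if the arm or the gripper's body presses on something with over 40 N, if the wrist force passes 120 N, or if a joint passes its speed limit or range.

ROBOT

A 7-joint arm with a two-finger parallel gripper is mounted at the origin on the work surface. World frame = base frame: x ahead of the robot, y to its left, z up, the work surface at z = 0. Lengths are in mm, angles in degrees, forces in N, time in s.
With the tool pointing down it reaches from about 400 to 875 mm from the base axis. Payload 4.4 kg.
Tool frame: the origin (TCP) lies midway between the tips of the shut fingers; the grasp point (between the pads) lies 19 mm behind it; z points along the fingers, y is the line along which they close (so a half turn about z gives the same grasp; the last joint's range is limited). The gripper opens to 85 mm and grips with 20 to 120 N. Pads are 22 mm wide; open, the fingers measure 114 mm over their backs; the gripper's body (76 mm by 85 mm) begins 54 mm behind the grasp point. The pads swing forward as they close: fully open they stand 13 mm farther back than shut.
Start: joints at [67.449, 36.005, 2.206, 86.941, -1.547, 57.084, -1.146], TCP at [209.303, -615.394, 211.013] pointing down, gripper open.
Joint ranges: [-175.42, 175.42], [-21.48, 121.26], [-71.46, 75.88], [10.55, 141.38], [-63.04, 243.04], [13.31, 113.54], [-168.57, 168.57]. Speed limits (degrees/s): [147.25, 147.25, 180, 180, 180, 180, 180].

INTERFACE

Orientations are given as [roll, pitch, yaw] about the fixed x, y, z axes, in that order (R = Rz(yaw) Ry(pitch) Rx(roll)).
In Python, from plant import r gives the robot as it stands. Calls block until the motion is done:
- r.move_ptp(position, orientation): joint-space move of the TCP to a pose.
- r.servo_line(position, frame=None, speed=150): straight line of the TCP; frame=None keeps the orientation; speed is the mean speed in mm/s.
- r.move_j(angles): joint-space move.
- r.grip(opening, effort=None): finger opening in mm; effort is the grip in N (None keeps the last); returns when the fingers have stopped.
- r.wait(seconds).
- r.ik(position, orientation): joint angles nearest the present ones, or None.
- r.get_image(name): name is "scene" or "top" or "wrist"; returns (picture, depth): 480x640x3 uint8, red, green, blue; 480x640 float32, mm along the optical axis (not along the pixel's ray), 0 where there is no reading.
- r.calibration(name): a dict with "fx", "fy", "cx", "cy" (pixels), "cam_to_world" (4x4, takes a point from camera to world coordinates); the wrist camera has in their place "T_tool_cam" (4x4, takes a point from camera to tool coordinates, whose origin is the TCP and whose axes are the flange's). Camera axes: x right, y down, z forward; pixel columns grow to the right and rows downward; lengths in mm; the calibration is good to about 2 mm. The wrist camera is an equidistant fisheye: a pixel r from the principal point sees the ray r / f radians off the axis. A picture is of the moment at which its call begins: read the wrist's pose just before it. calibration takes no time and is no camera call.
A pose or a line that the arm cannot do raises r.PlanningError and nothing moves.
- r.close_job(): hands the job in; it is judged then, once.
Trained networks look in the newest picture that a camera, given by its name, has taken for a name from the list of things; names that differ only in an ending like _2 or _b are one class to them, and where a whole thing is asked for, a point or a joint stands for the part that bears it (a point fixed in the world has none). Each returns a list of dicts, best first, with "confidence" (0 to 1); they miss things now and then, are a little off and sometimes report something else, mostly with a low value. They report only what shows in the picture. A call takes as long as a camera call.
- r.masks_of(camera, query): "mask" (480x640 bool, what is visible of it) and "at" ([row, column] in pixels, amid what is visible of it).
Readings, each from a call of its own:
- r.current_time_s(): time.
- r.current_joint_positions(): joint angles.
- r.current_joint_vel(): joint speeds.
- r.current_effort(): joint torques, N m.
- r.current_position(): TCP position.
- r.current_tcp_rot(): TCP orientation.
- r.current_contact_force(): force on the tool from outside, world axes, zero at the start.
- r.current_ft_torque(): the same for the moment, N m.
- r.current_grip_width(): finger opening in mm.
- r.current_grasp_force(): force on a finger pad.
Only numpy, scipy, OpenCV 4.12 (cv2) and the standard library are available. Lean on these libraries where they do the work, as an engineer would, in place of code of your own. Each camera call takes 0.05 s, during which the arm holds its last target. There are 200 camera calls.

## Working session

There is one attempt and no reset: what is moved stays moved. The work goes in short steps, each a Python script; the robot and the scene stay as the last script left them, time stands still between calls to the robot, and variables do not carry over. Pictures are saved under pics/ and viewed, at most 10 in all, crops included, and the job is handed in when it is done.

```bash
ls; mkdir -p pics; python3 - <<'E'
from plant import r
import numpy as np, cv2
for c in ("scene","top"):
    im,d=r.get_image(c); cv2.imwrite(f"pics/{c}0.png",im[:,:,::-1]); np.save(f"pics/{c}_d.npy",d)
    k=r.calibration(c); print(c,k)
    M=np.array(k["cam_to_world"])
    for q in ("case","lid","lid_pull","test_roll","lid_hinge","die_a","housing","ferrule","spacer","driver"):
        for m in r.masks_of(c,q)[:2]:
            mk=m["mask"]&(d>0); v,u=np.nonzero(mk); z=d[mk]
            if len(z)<5: print(q,"nodepth",m["at"]);continue
            P=np.c_[(u-k["cx"])/k["fx"]*z,(v-k["cy"])/k["fy"]*z,z]@M[:3,:3].T+M[:3,3]
            print(q,round(m["confidence"],2),m["at"],len(z),"med",np.median(P,0).round(),"lo",np.percentile(P,3,0).round(),"hi",np.percentile(P,97,0).round())
print(r.current_time_s())
E
```

```text
pics
scene {'fx': 519.9534614562625, 'fy': 519.9534614562625, 'cx': 328.57314899842765, 'cy': 243.88629045642418, 'cam_to_world': array([[ 6.55835638e-01,  5.97852000e-01, -4.60925809e-01,
         1.05795367e+03],
       [ 7.54887119e-01, -5.15334429e-01,  4.05679510e-01,
        -3.20485371e+02],
       [ 5.00536780e-03, -6.14006036e-01, -7.89285458e-01,
         8.48820238e+02],
       [ 0.00000000e+00,  0.00000000e+00,  0.00000000e+00,
         1.00000000e+00]])}
case 0.63 [297.2, 228.3] 15871 med [ 586. -131.   85.] lo [ 480. -239.    3.] hi [656.  -5.  97.]
case 0.19 [256.1, 326.0] 495 med [597.  79.  28.] lo [573.  63.   6.] hi [619. 100.  36.]
lid 0.63 [286.1, 224.8] 12029 med [ 569. -124.   85.] lo [ 481. -230.   82.] hi [648.  -5. 100.]
lid_pull 0.69 [286.0, 225.8] 12155 med [ 569. -123.   85.] lo [ 479. -230.   82.] hi [649.  -5. 101.]
test_roll 0.61 [232.1, 229.6] 779 med [488. -54.  91.] lo [421. -88.  14.] hi [506. -17. 114.]
lid_hinge 0.85 [283.1, 228.9] 11951 med [ 570. -124.   85.] lo [ 481. -229.   82.] hi [649.  -6. 101.]
die_a 0.91 [368.3, 130.1] 727 med [ 565. -3
[... 1458 characters left out ...]
-230.   81.] hi [646.  -6. 107.]
die_a 0.73 [256.3, 536.4] 627 med [ 554. -320.   31.] lo [ 529. -339.    4.] hi [ 578. -307.   36.]
die_a 0.67 [255.9, 314.5] 486 med [591.  82.  33.] lo [566.  63.   9.] hi [615. 101.  37.]
housing 0.74 [351.7, 386.9] 412 med [407. -38.  20.] lo [392. -58.  16.] hi [422. -17.  23.]
ferrule 0.41 [340.9, 419.4] 94 med [418. -94.  22.] lo [ 410. -105.    3.] hi [427. -85.  26.]
spacer 0.77 [213.7, 517.2] 259 med [ 641. -307.   16.] lo [ 627. -322.    0.] hi [ 654. -293.   21.]
spacer 0.51 [257.1, 314.4] 536 med [591.  82.  32.] lo [565.  61.  -1.] hi [616. 101.  37.]
driver 0.62 [311.5, 275.4] 879 med [493. 164.  22.] lo [443. 139.   1.] hi [613. 183.  27.]
1.1
```

```bash
cat > h.py <<'E'
from plant import r
import numpy as np, cv2
def cloud(c):
    im,d=r.get_image(c); k=r.calibration(c); M=np.array(k["cam_to_world"])
    v,u=np.mgrid[:480,:640]
    P=np.stack([(u-k["cx"])/k["fx"]*d,(v-k["cy"])/k["fy"]*d,d],-1)@M[:3,:3].T+M[:3,3]
    P[d<=0]=np.nan
    return im,P,cv2.cvtColor(im,cv2.COLOR_RGB2HSV)
E
python3 - <<'E'
from h import *
for c in("top","scene"):
    im,P,H=cloud(c)
    roi=(P[...,0]>380)&(P[...,0]<700)&(P[...,1]>-280)&(P[...,1]<40)&(P[...,2]>50)
    blue=roi&(H[...,0]>95)&(H[...,0]<130)&(H[...,1]>80)
    q=P[blue]; A=np.c_[q[:,:2],np.ones(len(q))]
    for _ in range(3):
        s=np.linalg.lstsq(A,q[:,2],rcond=None)[0]; e=abs(A@s-q[:,2])<4; A,q=A[e],q[e]
    print(c,"plane",s,"z",q[:,2].mean(),cv2.minAreaRect(q[:,:2].astype(np.float32)))
    dark=roi&(im.max(-1)<60)&(P[...,0]<520)
    q=P[dark]; print("dark",len(q),np.median(q,0),np.percentile(q,3,0),np.percentile(q,97,0))
    ye=roi&(H[...,0]>20)&(H[...,0]<35)&(H[...,1]>120)
    q=P[ye]; print("yellow",len(q),np.median(q,0),np.percentile(q,3,0),np.percentile(q,97,0))
t=cv2.imread("pics/top0.png")[180:400,240:600]; s=cv2.imread("pics/scene0.png")[150:440,80:400]
cv2.imwrite("pics/a.png",np.vstack([cv2.resize(t,(500,300)),cv2.resize(s,(500,300))]))
E
```

```text
top plane [-1.99089651e-02  9.62241514e-04  9.57664252e+01] z 84.34076691078398 ((559.37548828125, -117.5758056640625), (238.83905029296875, 194.94320678710938), 87.4475326538086)
dark 604 [ 476.76044407 -148.71965466   90.44405959] [ 439.2625867  -210.31472838   54.49649381] [493.28855523   3.7305183  100.8996445 ]
yellow 465 [477.38082166 -53.7370161  111.28446425] [469.19919588 -86.56927822 104.19909931] [486.62772484 -20.57213042 114.76090283]
scene plane [-1.95660197e-02  5.51129282e-04  9.60918980e+01] z 84.72725547086841 ((569.4563598632812, -117.25502014160156), (238.46994018554688, 173.14825439453125), 87.4551773071289)
dark 409 [ 484.173368   -151.62664393   93.38060548] [ 446.42780847 -233.50438284   63.91169514] [509.39527723 -32.73084926 104.27565541]
yellow 228 [483.82545373 -50.8057548  111.69113757] [477.40985922 -84.97204545 105.34411895] [488.74796072 -21.92273445 115.14691474]
```

View pics/a.png

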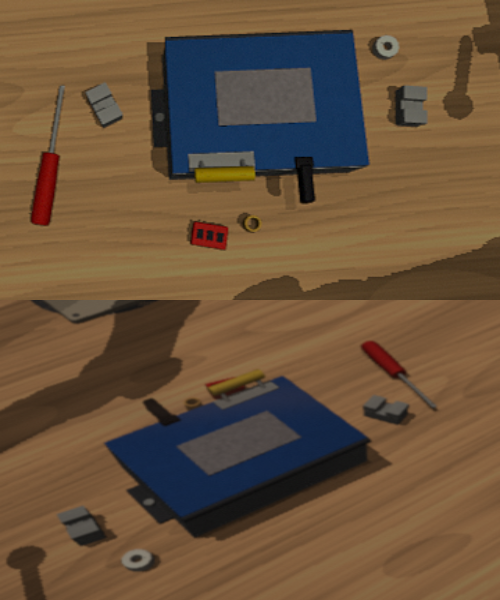

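The top crop shows the lid shut with the pull at crop (305,180), the roll at (225,174), and the ferrule and housing in front of both. The scene view agrees. The lid is about 1.1° ajar and the case yaw is about -2.5°. Next I'll check IK for the arc and go above the pull.

```bash
cat >> h.py <<'E'
YAW=-2.55; c_,s_=np.cos(np.radians(YAW)),np.sin(np.radians(YAW))
EX=np.array([c_,s_,0]); EY=np.array([-s_,c_,0]); EZ=np.array([0,0,1.])
H=np.array([656.2,-121.1,77.])
def lidpt(a,along,up,y):  # a deg
    a=np.radians(a); f=-np.cos(a)*EX+np.sin(a)*EZ; n=np.sin(a)*EX+np.cos(a)*EZ
    return H+along*f+up*n+y*EY
def ori(t,flip): return [180,-t,YAW+180] if flip else [180,t,YAW]
def tcp(g,t):  # grasp point -> tcp, tilt t
    t=np.radians(t); return g+19*(-np.sin(t)*EX-np.cos(t)*EZ)
E
python3 - <<'E'
from h import *
print(lidpt(1.1,194,5,-40))
for fl in (0,1):
  for t,a in((0,1),(20,25),(30,45),(45,45)):
    q=r.ik(list(tcp(lidpt(a,194,5,-40),t)),ori(t,fl)); print(fl,t,a,None if q is None else np.round(q))
for c in ("top","scene"):
    im,P,_=cloud(c); L=(P-H)@np.stack([EX,EY,EZ]).T
    m=(L[...,0]<-180)&(L[...,0]>-225)&(abs(L[...,1]+40)<25)&(L[...,2]>0)
    q=L[m]; print(c,len(q),np.median(q,0),np.percentile(q,[5,95],0)); q=q[q[:,2]>12]; print(len(q),q.mean(0),np.percentile(q,[5,95],0))
p=tcp(lidpt(1.1,194,5,-40),0)+[0,0,110]
fl=0 if r.ik(list(p),ori(0,0)) is not None else 1
r.move_ptp(list(p),ori(0,fl)); r.grip(50,60)
T=r.current_position(),r.current_tcp_rot(); im,d=r.get_image("wrist"); print(fl,T,r.current_time_s(),r.current_contact_force(),r.calibration("wrist"))
cv2.imwrite("pics/w1.png",im[:,:,::-1]); np.save("pics/w1d.npy",d)
E
```

```text
[ 460.74406386 -152.43495856   85.72338239]
0 0 1 [ 11.  36.   5. 120.  -8.  24. -70.]
0 20 25 [  6.  40.   9.  97.  -2.  64. -77.]
0 30 45 [  5.  45.  11.  79.  -2.  86. -77.]
0 45 45 [  4.  55.  14.  66.  -1. 104. -76.]
1 0 1 [ 35.  39. -30. 119.  38.  31.  65.]
1 20 25 [ 35.  45. -39.  96.  27.  71.  73.]
1 30 45 [ 31.  50. -41.  78.  26.  94.  75.]
1 45 45 [ 27.  60. -41.  65.  26. 111.  75.]
top 262 [-199.05362599  -38.53521478   20.11247248] [[-216.76789906  -46.93335584    3.8892119 ]
 [-182.14735866  -34.14230538   23.3529268 ]]
226 [-199.3075116   -40.16049031   20.29580329] [[-216.77831407  -47.22667487   14.87330518]
 [-182.07491299  -34.2931375    23.61850838]]
scene 149 [-197.54746501  -41.07500857   21.17053275] [[-213.70419918  -46.24415939    6.38142851]
 [-181.57547812  -33.61119676   23.6749767 ]]
132 [-197.74247423  -40.0607524    21.10097351] [[-213.6852738   -46.16075726   16.8762193 ]
 [-181.58887349  -33.48731489   23.67617367]]
0 (array([ 460.69340451, -152.57336139,  176.68759005]), array([-1.79998789e+02,  4.82055476e-03, -2.56634102e+00])) 3.7 [ 0.32668454 -0.1998099   0.74708027] {'fx': 371.64829954431775, 'fy': 371.64829954431775, 'cx': 320.2912397116753, 'cy': 238.85824780811146, 'T_tool_cam': array([[ 4.29655384e-05, -9.45916606e-01, -3.24409884e-01,
         8.36524690e+01],
       [ 9.99999892e-01,  1.90489391e-04, -4.22988173e-04,
        -3.76369143e-01],
       [ 4.61908179e-04, -3.24409831e-01,  9.45916512e-01,
        -1.63582308e+02],
       [ 0.00000000e+00,  0.00000000e+00,  0.00000000e+00,
         1.00000000e+00]])}
```

View pics/w1.png

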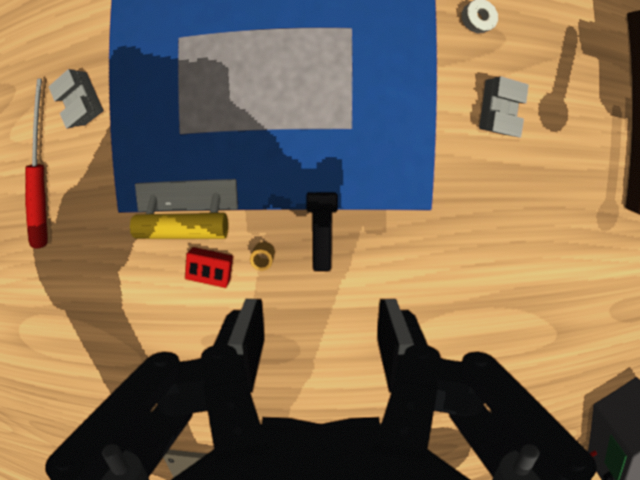

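The wrist view shows the pull at (322,230), centred between the fingers at columns 263 and 378. The depth data puts it at lid y = -40 with its top near 100 mm, as expected. I'll grasp it and lift along the arc with the tool tilting along.

```bash
python3 - <<'E'
from h import *
r.servo_line(list(tcp(lidpt(1.1,194,5,-40),0)),speed=60)
print(r.current_contact_force().round(1)); r.grip(0,60)
print(r.current_grip_width(),r.current_grasp_force(),r.current_contact_force().round(1),r.current_time_s())
for a in np.linspace(5,45,9):
    t=a-1.1
    r.servo_line(list(tcp(lidpt(a,194,5,-40),t)),ori(t,0),speed=40)
    f=r.current_contact_force(); print(round(a),f.round(1),round(r.current_grip_width(),1),r.current_position().round())
    if np.linalg.norm(f)>45: print("abort");break
print(r.current_time_s())
im,P,Hh=cloud("scene"); cv2.imwrite("pics/s2.png",im[:,:,::-1])
E
```

```text
[-0.2 -0.2  0.7]
12.462023545727456 60.01662790775299 [-0.6 -4.4  2.3] 6.1083
5 [ 1.1 -5.6 -8.3] 12.4 [ 460. -153.   79.]
10 [ 0.4 -5.3 -9. ] 11.9 [ 461. -153.   96.]
15 [  0.8  -5.  -10. ] 12.2 [ 464. -154.  112.]
20 [  0.   -5.4 -12.8] 12.3 [ 467. -154.  129.]
25 [ -0.9  -4.4 -11.1] 12.2 [ 473. -154.  144.]
30 [ -1.9  -4.6 -10.6] 12.1 [ 479. -154.  160.]
35 [ -3.8  -5.1 -12. ] 11.9 [ 487. -155.  174.]
40 [ -4.1  -4.5 -11.3] 12.2 [ 496. -155.  188.]
45 [ -6.4  -4.  -11.2] 12.3 [ 506. -155.  201.]
11.1917
```

View pics/s2.png

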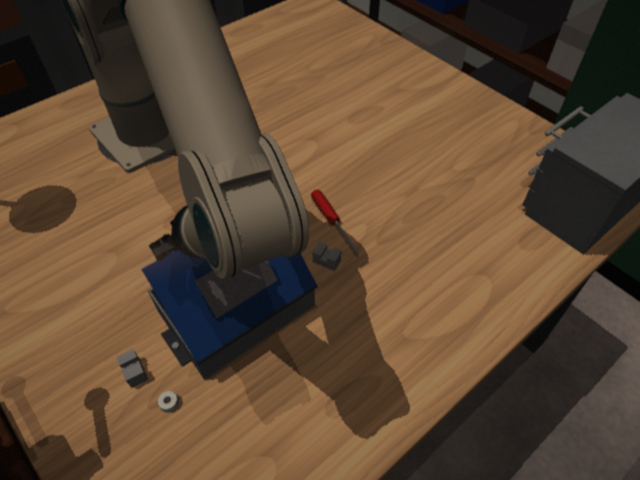

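The lid is up, with the arm over it in the scene view and the case at about (230,310). I'll release it, back out along the fingers, wait, and measure the angle.

```bash
cat >> h.py <<'E'
def lidang():
    out={}
    for c in("top","scene"):
        im,P,Hs=cloud(c); L=(P-H)@np.stack([EX,EY,EZ]).T
        roi=(abs(L[...,1])<115)&(L[...,0]>-200)&(L[...,0]<15)&(L[...,2]>3)&(L[...,2]<215)&(Hs[...,0]>95)&(Hs[...,0]<130)&(Hs[...,1]>80)
        q=L[roi]; 
        if len(q)<300: out[c]=len(q); continue
        for _ in range(4):
            m=q.mean(0); n=np.linalg.svd(q-m,full_matrices=False)[2][2]; n=n*np.sign(n[2]); q=q[abs((q-m)@n)<5]
        y=L[(abs(L[...,1]-60)<40)&(Hs[...,0]>20)&(Hs[...,0]<35)&(Hs[...,1]>120)&(L[...,2]>80)&(L[...,2]<190)&(L[...,0]>-190)]
        out[c]=(len(q),round(float(np.degrees(np.arctan2(n[0],n[2]))),1),n.round(3),m.round(),len(y),np.percentile(y,[3,50,97],0).round() if len(y) else 0)
    return out
E
python3 - <<'E'
from h import *
t=43.9; p=r.current_position(); z=-np.sin(np.radians(t))*EX-np.cos(np.radians(t))*EZ
r.grip(45); print(r.current_contact_force().round(1),r.current_grip_width())
for d in (90,70,50):
    try: r.servo_line(list(p-z*d),speed=80); break
    except r.PlanningError as e: print(e)
print(d,r.current_position().round(),r.current_time_s())
q=r.ik([p[0]-60,p[1],p[2]+200],[180,0,YAW]); print(q)
r.wait(2.2)
print(lidang(),r.current_time_s())
im,dd=r.get_image("wrist"); cv2.imwrite("pics/w3.png",im[:,:,::-1])
E
```

```text
[-0.1  0.8  0.4] 45.09998333077358
the arm cannot follow that straight line within its joint ranges
the arm cannot follow that straight line within its joint ranges
50 [ 541. -157.  237.] 12.4
[  8.26528114  11.05571664   9.36900673  96.41753372  -1.87393217
  72.67937881 -74.52850489]
{'top': (2951, 44.6, array([ 0.702, -0.001,  0.712]), array([-59.,  58.,  63.]), 569, array([[-122.,   27.,  143.],
       [-115.,   60.,  149.],
       [-106.,   93.,  153.]])), 'scene': (7327, 44.8, array([0.705, 0.   , 0.709]), array([-45., -36.,  51.]), 0, 0)} 14.7
```

View pics/w3.png

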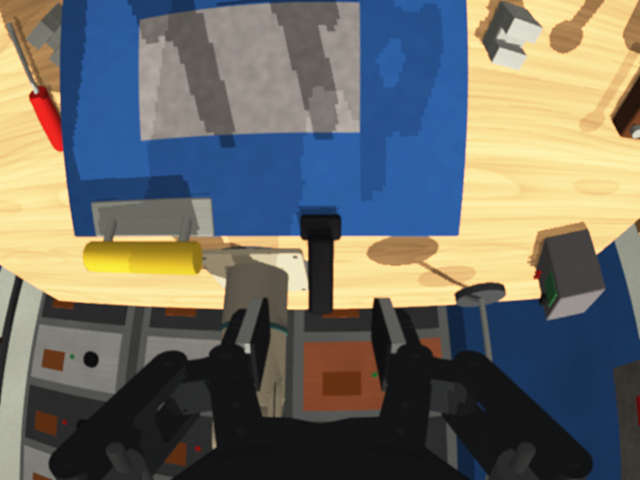

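The wrist view shows the lid standing, the pull at (320,260) free between the open fingers, and the roll at (143,257). Both cameras put the lid at 44.7°. Now the press on the roll, whose top should be near z≈230.

```bash
python3 - <<'E'
from h import *
p=r.current_position(); print(r.current_time_s())
r.servo_line([p[0],p[1],305],ori(0,0),speed=60)
r.grip(0,30)
T=H-110*EX+60*EY
r.move_ptp([T[0],T[1],265],ori(0,0)); r.servo_line([T[0],T[1],237],speed=40); r.wait(.3)
f0=np.mean([r.current_contact_force() for _ in range(5)],0); print(f0.round(2),r.current_time_s(),r.current_position().round(1))
F=lambda: r.current_contact_force()-f0
z=237.
def go(zz): r.servo_line([T[0],T[1],zz],speed=6)
while z>215:
    z-=.4; go(z); f=F()
    if f[2]>0.8: break
print("touch cmd",z,r.current_position().round(2),f.round(2),r.current_time_s())
log=[]
t1=None
for i in range(150):
    f=F(); log.append((round(r.current_time_s(),2),round(z,2),*f.round(1)))
    if f[2]>11 : z+=.4; go(z); continue
    if f[2]<6.5: z-=.15 if f[2]<5.5 else .06; go(z)
    elif f[2]>7.6: z+=.06; go(z)
    else: r.wait(.1)
    if t1 is None and f[2]>6.3: t1=r.current_time_s()
    if t1 and r.current_time_s()-t1>2.4: break
    if z<212: break
for l in log[::max(1,len(log)//30)]: print(*l)
print("max",max(l[4] for l in log),r.current_position().round(2))
r.servo_line([T[0],T[1],z+8],speed=20); r.servo_line([T[0],T[1],300],speed=80)
print(F().round(2),lidang(),r.current_time_s())
E
```

```text
14.75
[ 0.63 -0.1   0.58] 18.1833 [549.1 -56.3 237.2]
touch cmd 214.9999999999997 [548.95 -56.28 214.97] [-1.1  -0.45 -0.94] 31.9333
31.93 215.0 -1.1 -0.5 -0.9
32.18 214.85 -0.8 -0.1 -0.7
32.43 214.7 -0.8 0.6 -0.7
32.68 214.55 -0.5 0.0 -0.8
32.93 214.4 -1.2 -0.2 -1.6
33.18 214.25 -1.3 0.2 -0.5
33.43 214.1 -0.5 -0.3 -0.6
33.68 213.95 -1.2 0.3 -0.9
33.93 213.8 -0.0 -0.7 -0.1
34.18 213.65 -0.2 -0.9 -0.4
34.43 213.5 -0.1 0.7 0.1
34.68 213.35 0.2 -0.6 -1.4
34.93 213.2 -1.3 0.0 -0.4
35.18 213.05 -0.6 -0.5 -0.2
35.43 212.9 0.0 0.7 -0.4
35.68 212.75 -0.3 0.8 -0.4
35.93 212.6 -0.1 -0.8 0.1
36.18 212.45 -0.9 0.0 -0.6
36.43 212.3 0.1 0.3 -1.2
36.68 212.15 -1.0 -0.3 -0.6
max 0.1 [548.97 -56.25 212.  ]
[-0.46  0.43 -0.9 ] {'top': (2150, 44.4, array([0.7  , 0.002, 0.714]), array([-84.,  54.,  87.]), 568, array([[-122.,   27.,  143.],
       [-115.,   59.,  149.],
       [-106.,   93.,  153.]])), 'scene': (10243, 44.8, array([0.705, 0.   , 0.709]), array([-57., -10.,  63.]), 397, array([[-114.,   27.,  140.],
       [-106.,   57.,  148.],
       [-103.,   91.,  152.]]))} 38.7333
```

No contact was felt down to z=212, although the roll top should be at about 229. I'll look before doing anything else.

```bash
python3 - <<'E'
from h import *
print(r.current_grip_width(),r.current_position().round(1),r.current_tcp_rot().round(1),r.current_grasp_force(),r.current_joint_positions())
im,d=r.get_image("wrist"); im2,_=r.get_image("top")
cv2.imwrite("pics/w4.png",np.vstack([cv2.resize(im,(480,360))[:,:,::-1],cv2.resize(im2[150:400,240:573],(480,240))[:,:,::-1]]))
print(r.current_time_s())
E
```

```text
0.07937200788726498 [548.6 -56.2 299.4] [-1.8e+02  1.0e-01 -2.6e+00] 0.0 [ -1.46819217  22.76073366   6.39886925  95.98623443  -2.81038708
  61.4796393  -86.76866167]
38.8333
```

View pics/w4.png

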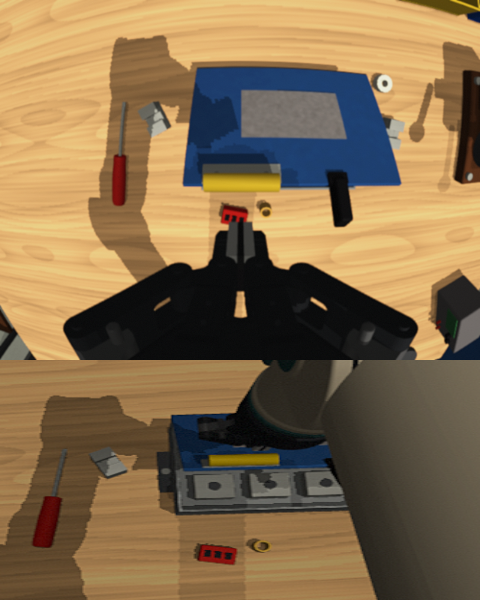

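```bash
cat >> h.py <<'E'
from scipy.spatial.transform import Rotation as Ro
def wcloud():
    p=r.current_position(); R=Ro.from_euler("xyz",r.current_tcp_rot(),degrees=True).as_matrix()
    im,d=r.get_image("wrist"); k=r.calibration("wrist"); M=np.array(k["T_tool_cam"])
    v,u=np.mgrid[:480,:640]; x=(u-k["cx"])/k["fx"]; y=(v-k["cy"])/k["fy"]; th=np.hypot(x,y)+1e-9
    s=np.tan(th)/th
    C=np.stack([x*s*d,y*s*d,d],-1)@M[:3,:3].T+M[:3,3]
    C[(d<=0)|(th>1.3)]=np.nan
    return im,C,C@R.T+p,cv2.cvtColor(im,cv2.COLOR_RGB2HSV)
E
python3 - <<'E'
from h import *
im,C,W,Hs=wcloud()
L=(W-H)@np.stack([EX,EY,EZ]).T
ye=(Hs[...,0]>20)&(Hs[...,0]<35)&(Hs[...,1]>150)&(abs(L[...,1]-60)<50)&(L[...,2]>90)&(L[...,2]<200)
q=L[ye]; print(len(q),np.percentile(q,[3,50,97],0).round(1)); print(W[ye].mean(0))
t=C[285:330,300:340].reshape(-1,3); t=t[t[:,2]>-60]; t=t[t[:,2]<30]; print("tip tool",len(t),np.percentile(t,[3,50,97],0).round(1))
print(r.current_time_s())
E
```

```text
2529 [[-119.5   27.   143.8]
 [-110.2   59.3  150.6]
 [-104.3   91.9  152.6]]
[548.28038551 -56.66003241 226.78763904]
tip tool 1297 [[  6.7  -8.  -50.5]
 [ 10.9  -0.5 -38.9]
 [ 11.5   6.2 -24.6]]
38.8833
```

All three cameras put the roll at (548,-57) with its top at about 229. The wrist depth shows the visible fingertips ending about 20 mm short of the reported TCP, so the tips never reached the roll. I'll carry on down by touch.

```bash
python3 - <<'E'
from h import *
T=H-110*EX+60*EY
def go(zz): r.servo_line([T[0],T[1],zz],speed=6)
rd=lambda n: np.mean([r.current_contact_force() for _ in range(n)],0)
r.servo_line([T[0],T[1],213.5],speed=80); r.wait(.2)
f0=rd(10); print(f0.round(2),r.current_time_s()); F=lambda: rd(4)-f0
z=213.5; f=F()
while z>190 and r.current_time_s()<54:
    z-=.45; go(z); f=F()
    if f[2]>1.5: break
print("touch",round(z,2),r.current_position().round(2),f.round(2),r.current_time_s())
log=[]; t1=None
while f[2]>1.0 and r.current_time_s()<60:
    f=F(); log.append((round(r.current_time_s(),2),round(z,2),*f.round(1)))
    if t1 is None and f[2]>6: t1=r.current_time_s()
    if t1 and r.current_time_s()-t1>2.3: break
    if f[2]>10.5: z+=.4; go(z)
    elif f[2]<6.3: 
        k=(f[2]-0)/1; z-=.25 if f[2]<4 else .1; go(z)
    elif f[2]>7.8: z+=.06; go(z)
    else: r.wait(.1)
for l in log: print(*l)
r.servo_line([T[0],T[1],z+6],speed=25); r.servo_line([T[0],T[1],290],speed=100)
print(F().round(2),lidang(),r.current_time_s())
E
```

```text
[-0.03 -0.1  -0.34] 40.3167
touch 208.1 [549.09 -56.3  208.23] [-0.36 -0.16  1.83] 43.3167
43.32 208.1 -0.4 -0.2 1.8
43.57 207.85 -0.2 0.7 3.8
43.82 207.6 -0.2 1.2 6.9
43.92 207.6 -1.7 0.7 6.2
44.17 207.5 -1.7 0.8 6.2
44.42 207.4 -1.1 0.4 7.1
44.52 207.4 -0.6 0.8 6.5
44.62 207.4 -1.8 0.9 7.3
44.72 207.4 -1.4 0.0 7.1
44.82 207.4 -0.9 -0.3 7.7
44.92 207.4 -1.1 -0.0 8.0
45.17 207.46 -1.6 0.0 7.3
45.27 207.46 -1.4 0.9 6.7
45.37 207.46 -1.3 -1.0 6.8
45.47 207.46 -2.3 0.8 6.8
45.57 207.46 -0.5 0.2 6.7
45.67 207.46 -2.0 1.1 6.5
45.77 207.46 -0.2 0.9 6.3
45.87 207.46 -0.3 1.1 7.3
45.97 207.46 -1.7 0.6 6.6
46.07 207.46 -0.4 -0.2 6.4
46.17 207.46 -1.0 0.0 6.9
[ 0.37  0.03 -0.16] {'top': (1977, 44.4, array([0.7  , 0.002, 0.714]), array([-82.,  58.,  85.]), 569, array([[-122.,   26.,  143.],
       [-115.,   60.,  150.],
       [-106.,   93.,  153.]])), 'scene': (10278, 44.8, array([0.705, 0.   , 0.709]), array([-57., -10.,  63.]), 397, array([[-114.,   26.,  139.],
       [-106.,   58.,  149.],
       [-102.,   91.,  153.]]))} 47.575
```

The press held 6.2–8 N for over 2 s. The lid is still at 44.6° and the arm is clear of it, so I'm handing the job in.

```bash
python3 -c "
from plant import r
print(r.close_job(), r.current_time_s())"
```

```text
the job is handed in; nothing more can be done
the job is handed in; nothing more can be done
```

The lid was lifted to about 45°, stayed there when let go for over 2 s, and still read about 44.6° after a press of about 7 N (6.2–8.0 N read) for over 2 s on the roll; I saw no loose part moved but didn't re-measure them, and the job is handed in at about 48 s.

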